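# Slide the slotted label plate out over the end of the ledge

### The arm

A 7-joint arm with a two-finger parallel gripper is mounted at the origin on the work surface. World frame = base frame: x ahead of the robot, y to its left, z up, the work surface at z = 0. Lengths are in m, angles in rad, forces in N, time in s.
With the tool pointing down it reaches from about 0.4 to 0.875 m from the base axis. Payload 19.3 kg.
Tool frame: the origin (TCP) lies between the finger pads; the fingertips stand bot.tcp_to_tips ahead of it and the grasp point (between the pads) lies 3 mm ahead of it (bot.tcp_to_tips is the distance from the TCP to the fingertips, in m); x points along the fingers, y is the direction in which the jaws open and shut, and the axes are right-handed (so a half turn about x gives the same grasp; the last joint's range is limited). The gripper opens to 85 mm and grips with 20 to 120 N. Pads are 22 mm wide; open, the fingers measure 114 mm over their backs; the gripper's body (76 mm by 85 mm) begins 54 mm behind the grasp point. The pads swing forward as they close: fully open they stand 13 mm farther back than shut.
Start: joints at [-1.225, 0.521, -0.036, 1.599, 0.021, 1.021, -0.113], TCP at [0.252, 0.572, 0.222] pointing down, gripper open.
Joint ranges: [-2.91, 2.91], [-0.3, 2.13], [-1.5, 1.42], [0.17, 2.43], [-1.26, 4.41], [0.16, 1.93], [-2.52, 2.52]. Speed limits (rad/s): [1.89, 1.89, 2.39, 2.39, 3.01, 3.01, 3.01].

### API

Orientations are given as [roll, pitch, yaw] about the fixed x, y, z axes, in that order (R = Rz(yaw) Ry(pitch) Rx(roll)).
In Python, from workcell import bot, eyes gives the robot as it stands. The module is installed in compiled form; this text tells all that it offers.
- The arm moves only by the tool step_arm, never from a script. Its argument "targets" is a list that holds one entry, the list of rows, each a list of 7 numbers: the shift along the tool's x, y, z in cm, then the turn, a rotation vector about the tool's x, y, z in rad, then the opening, from 0 (shut) to 1 (fully open). A call has 1 to 10 rows; each row is the pose to reach, as a shift and turn from the pose measured when the call began, along the tool's axes at that moment; what a row does not reach only later rows make up. A row lasts 1/10 s, in which the tool goes at most 50 mm and 8.59 degrees, less where a joint would pass 70% of its speed; a pose out of reach is approached as far as the arm can. A call with a gripper value outside its range is refused whole. The fingers move at their own pace and stop on an object; "grip_force" is the grip in N (left out, the last holds). Time passes only in rows, so rows that repeat a pose let the fingers close. It gives the time, the measured TCP pose, the force and the opening at its end, in the units of the state.
- bot.observe(): the state, without advancing time (a new reading comes with each control period).
- eyes.grab_frame(name): name is "scene" or "top" or "wrist"; returns the picture (400x640x3 uint8, red, green, blue); there is no depth.
- eyes.get_calibration(name): a dict with "fx", "fy", "cx", "cy" (pixels), "k1" (the pictures are not rectified: a ray, as slopes to the right and down, at radius r is drawn at 1 + k1 r^2 times it, then the intrinsics apply), "camera_from_world" (4x4, takes a point from world to camera coordinates); the wrist camera has in their place "hand_eye" (4x4, takes a point from camera to tool coordinates, whose origin is the TCP and whose axes are the tool frame's). Camera axes: x right, y down, z forward; pixel columns grow to the right and rows downward; lengths in m; the calibration is good to about 2 mm. A picture is of the moment at which its call begins: read the wrist's pose just before it. get_calibration takes no time and is no camera call.
- bot.job_done(): hands the job in, once; it reports no verdict.
The state is a dict: "clock": time; "qpos": joint angles; "qd": joint speeds; "joint_efforts": joint torques, N m; "position": TCP position; "tool_rot": TCP orientation; "force": force on the tool from outside, world axes, zero at the start; "moment": the same for the moment, N m; "grip_width": finger opening in m.
Only numpy, scipy, OpenCV 4.12 (cv2) and the standard library are available. Lean on these libraries where they do the work, as an engineer would, in place of code of your own. Each camera call takes 0.05 s, during which the arm holds its last target.

### The job

On the two-lane wooden ledge lie two aluminium shelf-label plates; push the one with the slot along its lane towards the ledge's open end until about a third of its length sticks out past the end, so that its edge shows and a colleague can take hold of it there. Only push it with the fingertips: do not grasp, lift or tip it, and leave it lying flat and straight in its lane, with the robot clear. Leave the plain plate, the mug, the books and the tape roll where they are.

Things in the scene. Friction and masses are not known exactly. Their poses are not given: they have to be found in the camera images.
- ledge: Fixed wooden riser on the desk, 184 mm (x, across) by 340 mm (y, along the lanes), lane surface 50 mm above the desk; origin: centre of its underside; z up. Ribs 8 mm wide and 4 mm high at x = -88, 0, +88 mm part it into two 80 mm lanes centred at x = -44 and +44 mm. The +y end (y = 170 mm) is open; at the -y end a stop bar 18 mm high has its inner face at y = -160 mm.
- open_end (a point): Middle of the ledge's open end: on the end face's top edge, at lane-surface height (x = 0, y = +170 mm, z = 50 mm in the ledge's frame); axes as the ledge's.
- slotted_plate_centre (a point): Centre of the plate to push: loose aluminium, 72 mm (x) by 120 mm (y, along the lane) by 6 mm thick, 0.13 to 0.21 kg, flat in either lane, straight to a few degrees, its top 2 mm above the ribs, its rear edge over 50 mm from the stop bar. A slot 16 by 50 mm along y goes through its middle. It slides with ordinary friction, stays where left, and tips off if half overhangs.
- plain_plate_centre (a point): Centre of the other plate, same outline (72 x 120 x 6 mm) and metal without any slot, loose in the other lane; to be left alone.
- mug: White ceramic mug, 78 mm across, 92 mm tall, loose on the desk beyond the open end (origin: centre of its underside). Leave alone.
- books: Stack of three small books, about 105 x 165 mm, 50 mm high, one loose block on the desk along the ledge's far (+x) side (origin: centre of its underside). Leave alone.
- tape_roll: Cardboard tape roll lying flat, 90 mm across, 25 mm high, loose on the desk beyond the stop-bar end (origin: centre of its underside). Leave alone.
- slotted_plate: The slotted plate itself; origin at the centre of its underside, axes as for its centre.
Mind the look-alikes: they are no part of the job. Leave any pink or red look-alike of the slotted_plate alone.

How it is judged:
At the end, for the whole second after the job is handed in: The slotted plate lies flat and at rest in its lane (tilt under 0.04 rad, turned less than 0.13 rad from the lane), 26 to 54 mm of its 120 mm length sticking out past the open end (its centre at y = 136 to 164 mm in the ledge's frame), and the robot touches nothing (y of slotted_plate_centre in the frame of ledge between 0.136 and 0.164 m and z of slotted_plate_centre in the frame of ledge between 0.05 and 0.056 m and angle between slotted_plate_centre's own z axis and vertical below 0.04 rad and angle between the y axis of slotted_plate_centre and the y axis of ledge, either way round below 0.13 rad and linear speed of slotted_plate below 0.01 m/s).
It fails at once if the slotted plate was lifted more than 6 mm off the ledge (z of slotted_plate_centre in the frame of ledge above 0.059 m).
It fails at once if the slotted plate tipped or fell (angle between slotted_plate_centre's own z axis and vertical above 0.2 rad or z of slotted_plate_centre in the frame of ledge below 0.045 m).
It fails at once if the plain plate was moved more than 10 mm (distance of plain_plate_centre from where it was at the start of the episode above 0.01 m).
It fails at once if the mug, the books or the tape roll moved more than 15 mm (distance of any of mug, books, tape_roll from where it was at the start of the episode above 0.015 m).
It also fails if it takes over 38 s, if anything falls off the work surface, if the arm or the gripper's body presses on something with over 40 N, if the wrist force passes 120 N, or if a joint passes its speed limit or range.

## Working session

There is one attempt and no reset: what is moved stays moved. The work goes in short steps, Python scripts to look and compute and a tool call to move; the robot and the scene stay as the last step left them, time stands still between calls to the robot, and variables do not carry over. Pictures are saved under pics/ and viewed, and the job is handed in when it is done.

Besides the shell and the picture viewer there is one more tool, called after "Call:" by a JSON object that holds its "api" and its "payload", one argument or row to a line. step_arm: Moves the arm, as the interface text tells. Its arguments: {"type":"object","properties":{"targets":{"type":"array","items":{"type":"array","items":{"type":"array","items":{"type":"number"}}}},"grip_force":{"type":"number"}},"required":["targets"]}

```bash
mkdir -p pics
python3 - <<'E'
from workcell import bot, eyes
import cv2
s=bot.observe();print(s, bot.tcp_to_tips)
for n in("scene","top"):
    cv2.imwrite(f"pics/{n}0.png",eyes.grab_frame(n)[:,:,::-1]); print(n,eyes.get_calibration(n))
print(eyes.get_calibration("wrist"))
E
```

```text
{'clock': 0.0, 'qpos': array([-1.22520956,  0.5220158 , -0.03634608,  1.59998308,  0.02121323,
        1.02110446, -0.11280544]), 'qd': array([-0.00218869,  0.00209968, -0.0007954 , -0.00095317,  0.00017111,
       -0.00075333,  0.00189324]), 'joint_efforts': array([ 6.29816532e-04, -9.27110767e+01,  1.98032632e+00, -3.69925082e+01,
        1.77948049e-02,  8.33922182e-03, -2.88080923e-05]), 'position': array([0.25233405, 0.57142733, 0.22183334]), 'tool_rot': array([-1.49784072,  1.56967111, -1.91362024]), 'force': array([ 0.87143714, -0.28663193, -0.49774399]), 'moment': array([-0.00031047,  0.04991667,  0.01513709]), 'grip_width': 0.08514059035387976} 0.022
scene {'fx': 419.6877766071409, 'fy': 419.6877766071409, 'cx': 318.2247774136542, 'cy': 193.37829137013927, 'k1': -0.0023349540003047378, 'camera_from_world': array([[ 5.75421592e-01,  8.17856042e-01,  1.21889646e-03,
        -3.58273192e-01],
       [ 6.51538880e-01, -4.57503428e-01, -6.05134449e-01,
        -3.19694959e-01],
       [-4.94355216e-01,  3.49001586e-01, -7.96122361e-01,
         1.25673124e+00],
       [ 0.0000000
[... 257 characters left out ...]
,  0.00193602,  0.07596935],
       [-0.97525151,  0.05299117, -0.21465422,  0.55148669],
       [ 0.21423008, -0.01362553, -0.97668819,  1.03511373],
       [ 0.        ,  0.        ,  0.        ,  1.        ]])}
{'fx': 296.43710914329506, 'fy': 296.43710914329506, 'cx': 318.4917331606003, 'cy': 200.10412822258144, 'k1': 0.0027153461194485695, 'hand_eye': array([[-9.68213726e-04, -2.71235269e-01,  9.62512593e-01,
        -1.51292066e-01],
       [ 9.99999512e-01, -4.49762424e-04,  8.79180000e-04,
         2.57596236e-04],
       [ 1.94437373e-04,  9.62512975e-01,  2.71235572e-01,
        -6.87389742e-02],
       [ 0.00000000e+00,  0.00000000e+00,  0.00000000e+00,
         1.00000000e+00]])}
```

View pics/scene0.png

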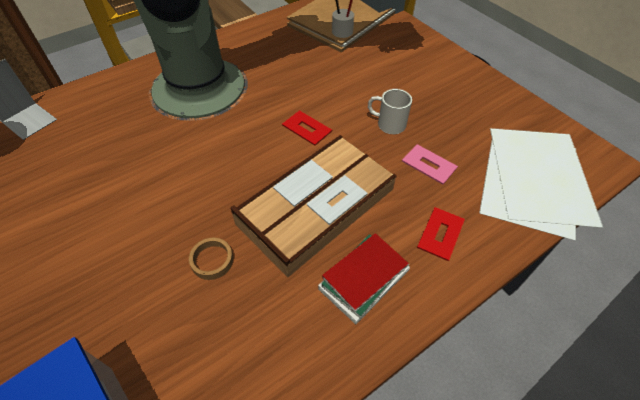

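View pics/top0.png

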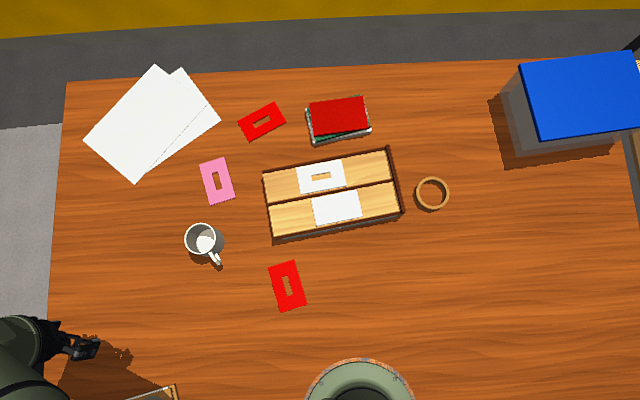

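The slotted silver plate is at top (321,177), in the far (+x) lane. The plain plate is at (337,207). The look-alikes on the desk are red at (262,122) and (287,286) and pink at (217,181). Only the silver one at (321,177) is aluminium with a slot and lies on the ledge. I'll enlarge it and measure.

```bash
cat > h.py <<'E'
import numpy as np, cv2
from workcell import bot, eyes
def und(n,uv):
    c=eyes.get_calibration(n); K=np.array([[c['fx'],0,c['cx']],[0,c['fy'],c['cy']],[0,0,1]])
    return cv2.undistortPoints(np.array(uv,float).reshape(-1,1,2),K,np.array([c['k1'],0,0,0,0])).reshape(-1,2)
def cast(n,uv,z,T=None):
    if T is None: T=np.linalg.inv(np.array(eyes.get_calibration(n)['camera_from_world']))
    p=und(n,uv); d=np.c_[p,np.ones(len(p))]@T[:3,:3].T; o=T[:3,3]
    return o+d*((z-o[2])/d[:,2])[:,None]
def proj(n,P):
    c=eyes.get_calibration(n);K=np.array([[c['fx'],0,c['cx']],[0,c['fy'],c['cy']],[0,0,1]]);T=np.array(c['camera_from_world'])
    return cv2.projectPoints(np.array(P,float).reshape(-1,3),cv2.Rodrigues(T[:3,:3])[0],T[:3,3],K,np.array([c['k1'],0,0,0,0]))[0].reshape(-1,2)
E
cat > m.py <<'E'
from h import *
import sys
def plates(img,n,roi):
    hsv=cv2.cvtColor(img,cv2.COLOR_RGB2HSV); m=((hsv[...,1]<40)&(hsv[...,2]>150)).astype(np.uint8)
    k=np.zeros_like(m);x0,y0,x1,y1=roi;k[y0:y1,x0:x1]=1;m*=k
    cs,hi=cv2.findContours(m,cv2.RETR_EXTERNAL,cv2.CHAIN_APPROX_NONE)
    for c in cs:
        if cv2.contourArea(c)<300: continue
        w=cast(n,c.reshape(-1,2),0.056)[:,:2]
        (cx,cy),(a,b),t=cv2.minAreaRect((w*1000).astype(np.float32))
        print(n,'px',c.reshape(-1,2).mean(0).round(),'centre mm',round(cx,1),round(cy,1),'size',round(a,1),round(b,1),'ang',round(t,1))
if __name__=="__main__":
    plates(cv2.imread("pics/top0.png")[:,:,::-1].copy(),"top",(265,150,395,240))
    plates(cv2.imread("pics/scene0.png")[:,:,::-1].copy(),"scene",(240,140,395,265))
    a=cv2.imread("pics/top0.png")[135:250,255:415];cv2.imwrite("pics/crop0.png",cv2.resize(a,None,fx=5,fy=5,interpolation=cv2.INTER_CUBIC))
    a=cv2.imread("pics/scene0.png")[130:280,225:405];cv2.imwrite("pics/crop1.png",cv2.resize(a,None,fx=4,fy=4,interpolation=cv2.INTER_CUBIC))
E
python3 m.py
```

```text
top px [336. 207.] centre mm 519.7 29.5 size 72.9 120.7 ang 8.8
top px [321. 176.] centre mm 603.4 64.9 size 73.1 120.7 ang 8.1
scene px [336. 199.] centre mm 603.5 64.0 size 71.7 120.3 ang 8.1
scene px [302. 182.] centre mm 519.7 28.4 size 72.2 120.0 ang 8.5
```

View pics/crop0.png

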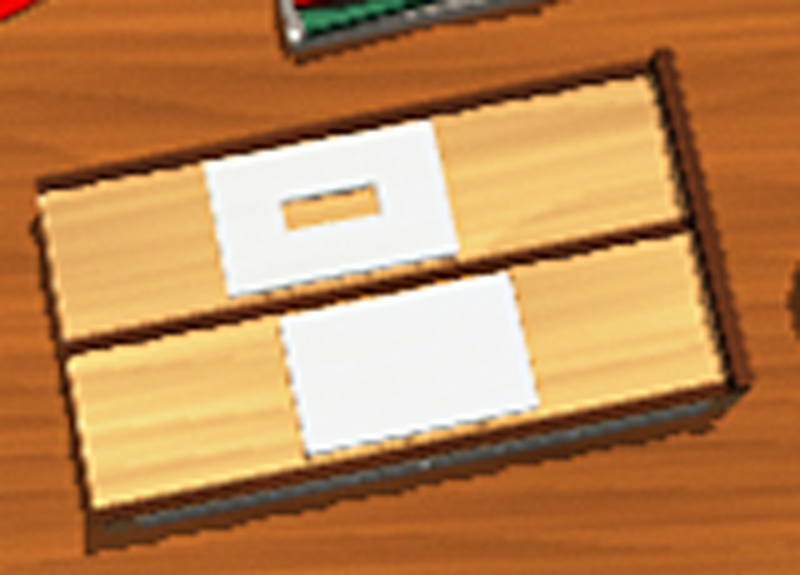

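View pics/crop1.png

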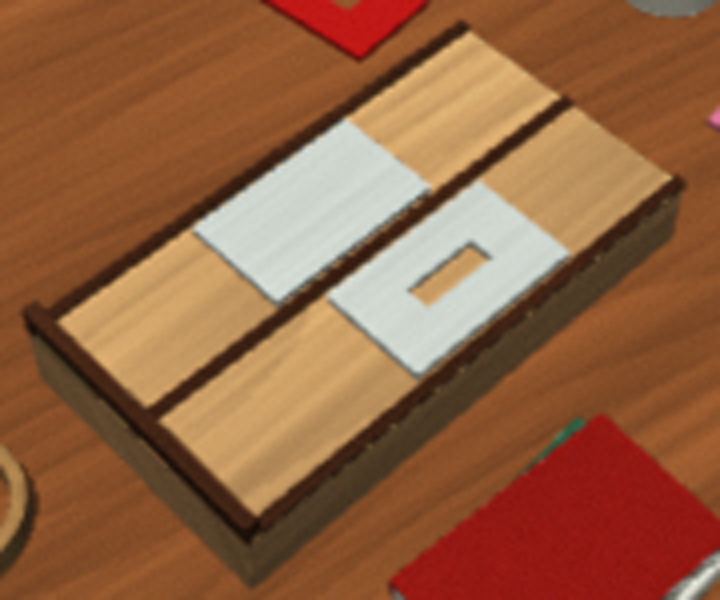

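The crops confirm it: the slotted aluminium plate is in the far lane, and the plain one in the near lane. Next is the ledge's open edge and the rib direction.

Run:
```python
from h import *
f=lambda p,s,o:(np.array(p,float)+.5)/s-.5+np.array(o)
t=cast("top",f([(41,198),(66,345),(66,355),(93,507)],5,(255,135)),.05)
s=cast("scene",f([(672,178),(575,107),(560,97),(470,32)],4,(225,130)),.05)
rt=cast("top",f([(66,348),(690,222)],5,(255,135)),.054); rs=cast("scene",f([(568,99),(153,411)],4,(225,130)),.054)
bt=cast("top",f([(665,60),(738,385)],5,(255,135)),.068)
for n,p in(("top",t),("scene",s)): 
    print(n,(p*1000).round(1)[:,:2].tolist()); d=p[0]-p[-1]; print("edge ang",np.degrees(np.arctan2(d[1],d[0])), np.linalg.norm(d))
for p in(rt,rs): d=p[0]-p[1];print((p*1000).round(1)[:,:2].tolist(),np.degrees(np.arctan2(d[1],d[0]))-90,np.linalg.norm(d))
print(bt)
a=np.radians(8.5);X=np.array([np.cos(a),np.sin(a)]);Y=np.array([-np.sin(a),np.cos(a)])
oe=(t[:,:2].mean(0)+s[:,:2].mean(0))/2;print("open end",oe)
for c in((.6035,.0645),(.5197,.029)):
    d=np.array(c)-oe;print("plate in ledge",d@X,d@Y+.17)
```

```text
top [[618.8, 215.6], [539.9, 204.4], [534.6, 204.5], [455.6, 192.8]]
edge ang 7.949721624505496 0.16478904937603508
scene [[619.3, 216.0], [543.0, 205.0], [531.4, 202.7], [455.5, 191.2]]
edge ang 8.613686149524305 0.16567451708344044
[[537.5, 203.9], [586.5, -121.2]] 8.582125034151943 0.3287042095102033
[[538.1, 203.0], [585.2, -116.3]] 8.395025615027933 0.32278394567975444
[[ 0.67066451 -0.11337816  0.068     ]
 [ 0.49725249 -0.13568693  0.068     ]]
open end [0.53726893 0.20400602]
plate in ledge 0.044883274651345416 0.02223675816858406
plate in ledge -0.04324348879348437 -0.0004868763281026256
```

Ledge: yaw is about 8.4°, and the open-end middle is at (537, 204) mm. The slotted plate is at x=+44, y=+22 in the ledge frame, straight to within 0.5°, so it needs a push of about 128 mm. The sizes (72×120) and the rib length all check. Next I work out the moves.

```bash
cat > go.py <<'E'
from h import *
from scipy.spatial.transform import Rotation as R
A=np.radians(8.4);X=np.array([np.cos(A),np.sin(A),0]);Y=np.array([-np.sin(A),np.cos(A),0]);O=np.array([.5373,.204,0])-.17*Y
def rel(lx,ly,z):
    s=bot.observe();Rc=R.from_euler('xyz',s['tool_rot']).as_matrix();p=s['position'];d=p-O
    print('clock',s['clock'],'ledge pos mm',(np.array([d@X,d@Y,p[2]])*1e3).round(1),'F',s['force'].round(1),'w',round(s['grip_width'],4))
    tx=np.array([0,0,-1.]);best=None
    for sg in(1,-1):
        Rt=np.c_[tx,sg*X,np.cross(tx,sg*X)];rv=R.from_matrix(Rc.T@Rt).as_rotvec()
        if best is None or np.linalg.norm(rv)<np.linalg.norm(best): best=rv
    print('shift cm',(100*Rc.T@(O+lx*X+ly*Y+np.array([0,0,z])-p)).round(2),'rotvec',best.round(3)); print(Rc.round(2).tolist(), s['qpos'].round(2))
if __name__=="__main__":
    import sys; rel(*map(float,sys.argv[1:]))
E
python3 go.py .044 -.080 .20
```

```text
clock 0.1 ledge pos mm [-228.2  575.1  221.9] F [0.  0.4 1. ] w 0.0854
shift cm [  2.24 -40.91  57.96] rotvec [1.008e+00 1.000e-03 1.000e-03]
[[-0.0, 0.4, 0.91], [-0.0, 0.91, -0.4], [-1.0, -0.0, 0.0]] [-1.23  0.52 -0.04  1.6   0.02  1.02 -0.11]
```

Call:
{"api": "step_arm", "payload": {
  "targets": [
    [[0, -4.1, 5.8, 0.1, 0, 0, 0], [0, -8.2, 11.6, 0.2, 0, 0, 0], [0, -12.3, 17.4, 0.3, 0, 0, 0], [0, -16.4, 23.2, 0.4, 0, 0, 0], [0, -20.5, 29, 0.5, 0, 0, 0], [0, -24.5, 34.8, 0.6, 0, 0, 0], [0, -28.6, 40.6, 0.7, 0, 0, 0], [0, -32.7, 46.4, 0.8, 0, 0, 0], [0, -36.8, 52.2, 0.9, 0, 0, 0], [0, -40.9, 58, 1.008, 0, 0, 0]]
  ]
}}

```text
clock: 1.1
position: [0.5103, 0.1411, 0.2223]
tool_rot: [-0.531, 1.57, -1.959]
force: [0.4, 1.4, 0.6]
grip_width: -0.0
```

```bash
python3 go.py .044 -.080 .12
```

```text
clock 1.1 ledge pos mm [-35.9 111.7 222.3] F [0.4 1.4 0.6] w -0.0
shift cm [10.24  8.06 19.13] rotvec [-0.004  0.001  0.   ]
[[-0.0, 0.99, 0.14], [-0.0, 0.14, -0.99], [-1.0, -0.0, 0.0]] [-0.62  0.39  0.31  1.86 -0.15  0.92 -0.1 ]
```

Call:
{"api": "step_arm", "payload": {
  "targets": [
    [[0, 2, 4.8, -0.004, 0, 0, 0], [0, 4, 9.6, -0.004, 0, 0, 0], [0, 6, 14.4, -0.004, 0, 0, 0], [2, 8.05, 19.1, -0.004, 0, 0, 0], [5, 8.05, 19.1, -0.004, 0, 0, 0], [8, 8.05, 19.1, -0.004, 0, 0, 0], [10, 8.05, 19.1, -0.004, 0, 0, 0], [10.2, 8.05, 19.1, -0.004, 0, 0, 0], [10.2, 8.05, 19.1, -0.004, 0, 0, 0]]
  ]
}}

```text
clock: 2.0
position: [0.6171, -0.0366, 0.1205]
tool_rot: [-0.907, 1.569, -2.331]
force: [0.7, 0.1, 0.1]
grip_width: 0.0001
```

```bash
python3 go.py .044 -.080 .075; python3 -c "
from h import *
for n in('scene','wrist'): cv2.imwrite(f'pics/{n}1.png',eyes.grab_frame(n)[:,:,::-1])"
```

```text
clock 2.0 ledge pos mm [ 43.8 -79.7 120.5] F [0.7 0.1 0.1] w 0.0001
shift cm [4.55 0.02 0.03] rotvec [0.001 0.001 0.001]
[[-0.0, 0.99, 0.15], [-0.0, 0.15, -0.99], [-1.0, -0.0, 0.0]] [-0.23  0.65  0.29  1.72 -0.24  0.81  0.32]
```

View pics/scene1.png

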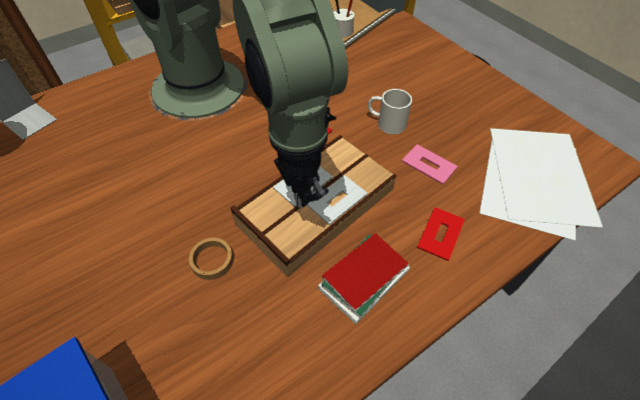

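View pics/wrist1.png

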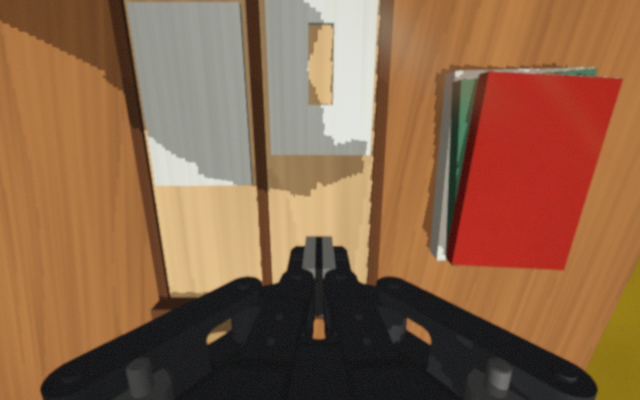

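The fingers are shut and centred over the far lane, behind the plate's rear edge (wrist row ~155). Now descending.

Call:
{"api": "step_arm", "payload": {
  "targets": [
    [[1.5, 0, 0, 0, 0, 0, 0], [3, 0, 0, 0, 0, 0, 0], [4, 0, 0, 0, 0, 0, 0], [4.4, 0, 0, 0, 0, 0, 0], [4.55, 0, 0, 0, 0, 0, 0], [4.6, 0, 0, 0, 0, 0, 0], [4.6, 0, 0, 0, 0, 0, 0]]
  ]
}}

```text
clock: 2.8
position: [0.6181, -0.0366, 0.0759]
tool_rot: [0.986, 1.569, -0.438]
force: [0.0, -0.5, 0.9]
grip_width: -0.0004
```

```bash
python3 go.py .044 -.049 .074
```

```text
clock 2.8 ledge pos mm [ 44.8 -79.8  75.9] F [ 0.  -0.5  0.9] w -0.0004
shift cm [ 0.19 -0.07 -3.08] rotvec [ 0.001  0.001 -0.002]
[[0.0, 0.99, 0.15], [-0.0, 0.15, -0.99], [-1.0, 0.0, 0.0]] [-0.22  0.71  0.27  1.74 -0.27  0.72  0.34]
```

Call:
{"api": "step_arm", "payload": {
  "targets": [
    [[0.15, 0, 0, 0, 0, 0, 0], [0.25, 0, 0, 0, 0, 0, 0], [0.35, 0, 0, 0, 0, 0, 0], [0.35, 0, 0, 0, 0, 0, 0]]
  ]
}}

```text
clock: 3.2
position: [0.618, -0.0365, 0.0723]
tool_rot: [0.943, 1.569, -0.481]
force: [-0.1, -0.1, -0.3]
grip_width: -0.0001
```

```bash
python3 go.py .044 -.049 .074;python3 -c "
from h import *
for n in('scene','wrist'):
  a=eyes.grab_frame(n)[:,:,::-1]
  if n=='scene': a=cv2.resize(a[130:280,225:405],None,fx=4,fy=4,interpolation=cv2.INTER_CUBIC)
  cv2.imwrite(f'pics/{n}2.png',a)"
```

```text
clock 3.2 ledge pos mm [ 44.7 -79.8  72.3] F [-0.1 -0.1 -0.3] w -0.0001
shift cm [-0.17 -0.07 -3.07] rotvec [ 0.001  0.001 -0.001]
[[0.0, 0.99, 0.15], [-0.0, 0.15, -0.99], [-1.0, 0.0, 0.0]] [-0.22  0.72  0.27  1.74 -0.27  0.72  0.34]
```

View pics/scene2.png

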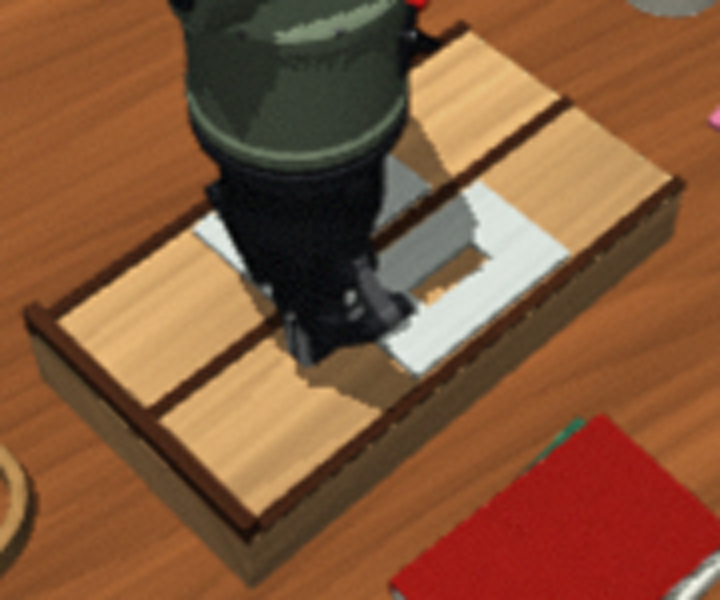

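View pics/wrist2.png

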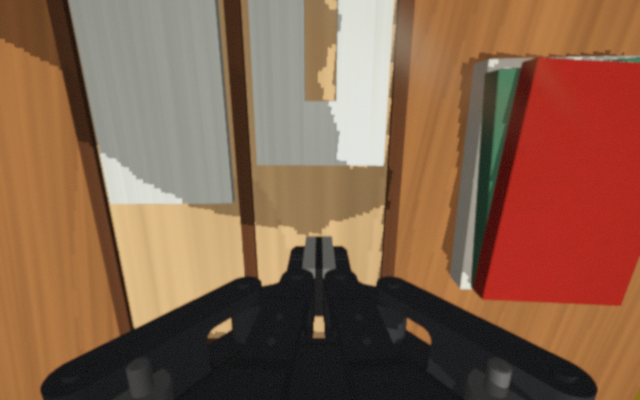

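Call:
{"api": "step_arm", "payload": {
  "targets": [
    [[0.05, 0, 0, 0, 0, 0, 0], [0.1, 0, 0, 0, 0, 0, 0], [0.1, 0, 0, 0, 0, 0, 0]]
  ]
}}

```text
clock: 3.6
position: [0.618, -0.0366, 0.0713]
tool_rot: [0.932, 1.569, -0.492]
force: [0.7, 0.2, 0.5]
grip_width: -0.0004
```

Call:
{"api": "step_arm", "payload": {
  "targets": [
    [[0.05, 0, 0, 0, 0, 0, 0], [0.1, 0, 0, 0, 0, 0, 0], [0.1, 0, 0, 0, 0, 0, 0]]
  ]
}}

```text
clock: 3.9
position: [0.618, -0.0366, 0.0702]
tool_rot: [0.907, 1.569, -0.517]
force: [0.1, -0.0, 0.2]
grip_width: -0.0002
```

Call:
{"api": "step_arm", "payload": {
  "targets": [
    [[0.05, 0, 0, 0, 0, 0, 0], [0.1, 0, 0, 0, 0, 0, 0], [0.15, 0, 0, 0, 0, 0, 0], [0.15, 0, 0, 0, 0, 0, 0]]
  ]
}}

```text
clock: 4.3
position: [0.6179, -0.0366, 0.0687]
tool_rot: [0.871, 1.569, -0.553]
force: [-0.1, -0.5, -0.4]
grip_width: -0.0
```

Call:
{"api": "step_arm", "payload": {
  "targets": [
    [[0.05, 0, 0, 0, 0, 0, 0], [0.1, 0, 0, 0, 0, 0, 0], [0.15, 0, 0, 0, 0, 0, 0], [0.15, 0, 0, 0, 0, 0, 0]]
  ]
}}

```text
clock: 4.7
position: [0.6179, -0.0366, 0.0671]
tool_rot: [0.829, 1.569, -0.595]
force: [0.6, 0.5, 0.0]
grip_width: 0.0001
```

```bash
python3 go.py .044 -.049 .074;python3 -c "
from h import *
for n in('scene','top'):
  a=eyes.grab_frame(n)[:,:,::-1]
  if n=='scene': a=cv2.resize(a[180:260,270:360],None,fx=7,fy=7,interpolation=cv2.INTER_CUBIC)
  cv2.imwrite(f'pics/{n}3.png',a)"
```

```text
clock 4.7 ledge pos mm [ 44.6 -79.8  67.1] F [0.6 0.5 0. ] w 0.0001
shift cm [-0.69 -0.06 -3.08] rotvec [ 0.001  0.001 -0.001]
[[0.0, 0.99, 0.15], [-0.0, 0.15, -0.99], [-1.0, 0.0, 0.0]] [-0.21  0.73  0.26  1.74 -0.27  0.71  0.34]
```

View pics/scene3.png

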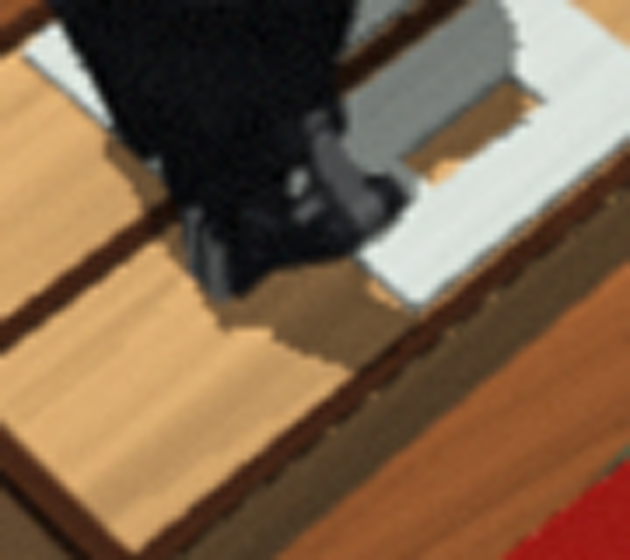

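Run:
```python
from h import *
from go import O,X,Y
for z in(.045,.05,.055,.06,.065):
  print(z,[proj("scene",O+X*a+Y*b+[0,0,z])[0].round(1).tolist() for a,b in((.0446,-.0908),(.0446,-.0688),(.058,-.0908),(.058,-.0688))])
```

```text
0.045 [[299.3, 230.0], [306.8, 224.1], [303.5, 233.9], [311.1, 227.9]]
0.05 [[299.2, 228.8], [306.8, 222.8], [303.4, 232.7], [311.0, 226.6]]
0.055 [[299.1, 227.5], [306.7, 221.5], [303.4, 231.4], [311.0, 225.4]]
0.06 [[299.0, 226.2], [306.7, 220.2], [303.3, 230.1], [311.0, 224.1]]
0.065 [[298.9, 224.9], [306.6, 218.9], [303.2, 228.9], [310.9, 222.8]]
```

```bash
python3 -c "
from h import *
a=eyes.grab_frame('top')[:,:,::-1]
cv2.imwrite('pics/top4.png',cv2.resize(a[135:250,255:415],None,fx=5,fy=5,interpolation=cv2.INTER_CUBIC))
a=eyes.grab_frame('wrist')[:,:,::-1]
cv2.imwrite('pics/wrist4.png',cv2.resize(a[200:320,240:400],None,fx=5,fy=5,interpolation=cv2.INTER_CUBIC))"
```

```text
(no output)
```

View pics/wrist4.png

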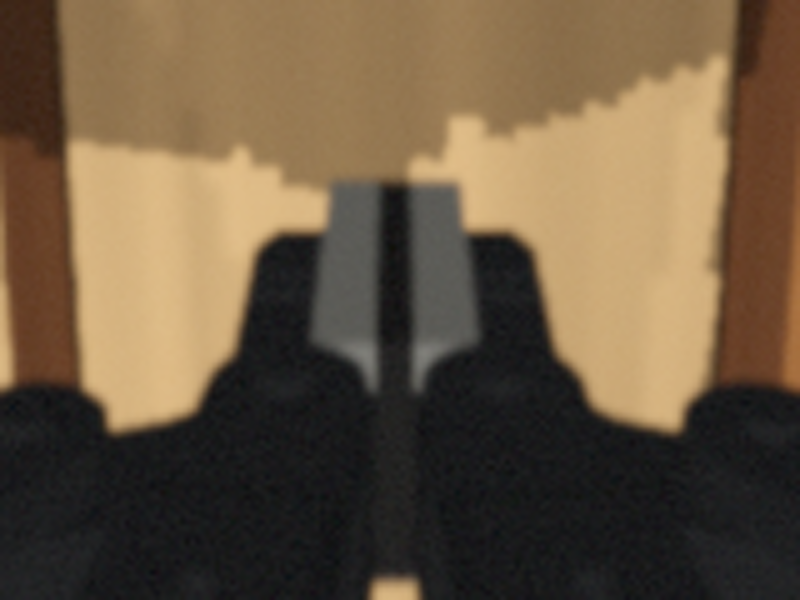

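Seen from the scene and wrist cameras, the visible finger ends stand clearly above the lane, higher than the nominal 22 mm figure says. That agrees with there being no contact. I'll keep feeling downwards in small steps.

Call:
{"api": "step_arm", "payload": {
  "targets": [
    [[0.1, 0, 0, 0, 0, 0, 0], [0.2, 0, 0, 0, 0, 0, 0], [0.3, 0, 0, 0, 0, 0, 0], [0.3, 0, 0, 0, 0, 0, 0]]
  ]
}}

```text
clock: 5.3
position: [0.6179, -0.0366, 0.064]
tool_rot: [0.783, 1.569, -0.64]
force: [0.2, -0.0, -1.1]
grip_width: -0.0001
```

```bash
python3 go.py .044 -.049 .074;python3 -c "
from h import *
a=eyes.grab_frame('scene')[:,:,::-1]
cv2.imwrite('pics/scene5.png',cv2.resize(a[195:245,280:340],None,fx=12,fy=12,interpolation=cv2.INTER_CUBIC))"
```

```text
clock 5.3 ledge pos mm [ 44.6 -79.8  64. ] F [ 0.2 -0.  -1.1] w -0.0001
shift cm [-1.   -0.05 -3.08] rotvec [ 0.001  0.001 -0.001]
[[0.0, 0.99, 0.15], [-0.0, 0.15, -0.99], [-1.0, 0.0, 0.0]] [-0.21  0.73  0.26  1.74 -0.27  0.7   0.34]
```

View pics/scene5.png

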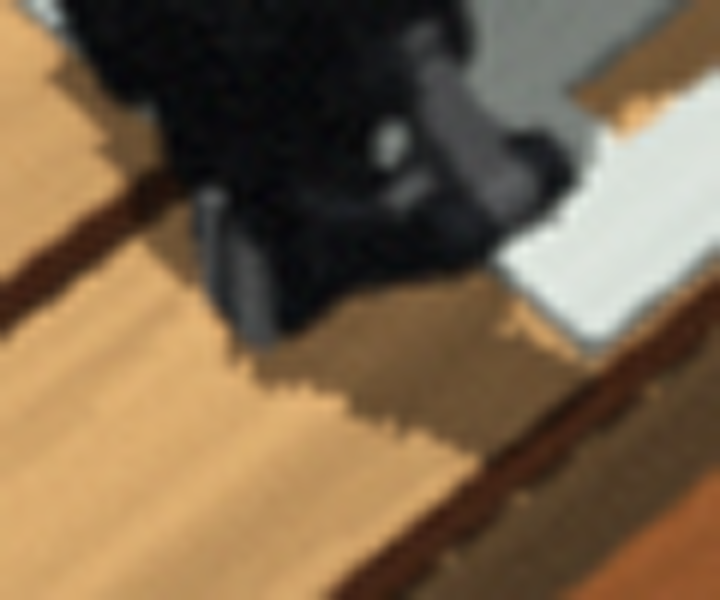

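Call:
{"api": "step_arm", "payload": {
  "targets": [
    [[0.1, 0, 0, 0, 0, 0, 0], [0.2, 0, 0, 0, 0, 0, 0], [0.3, 0, 0, 0, 0, 0, 0], [0.4, 0, 0, 0, 0, 0, 0], [0.5, 0, 0, 0, 0, 0, 0], [0.5, 0, 0, 0, 0, 0, 0]]
  ]
}}

```text
clock: 5.95
position: [0.6178, -0.0366, 0.0589]
tool_rot: [0.713, 1.57, -0.711]
force: [0.4, -0.2, -0.4]
grip_width: -0.0004
```

Call:
{"api": "step_arm", "payload": {
  "targets": [
    [[0.1, 0, 0, 0, 0, 0, 0], [0.2, 0, 0, 0, 0, 0, 0], [0.3, 0, 0, 0, 0, 0, 0], [0.4, 0, 0, 0, 0, 0, 0], [0.4, 0, 0, 0, 0, 0, 0]]
  ]
}}

```text
clock: 6.45
position: [0.6177, -0.0366, 0.0548]
tool_rot: [0.598, 1.57, -0.825]
force: [-0.0, 0.8, -0.1]
grip_width: -0.0
```

```bash
python3 go.py .044 -.049 .074;python3 -c "
from h import *
a=eyes.grab_frame('scene')[:,:,::-1]
cv2.imwrite('pics/scene6.png',cv2.resize(a[195:245,280:340],None,fx=12,fy=12,interpolation=cv2.INTER_CUBIC))"
```

```text
clock 6.45 ledge pos mm [ 44.4 -79.8  54.8] F [-0.   0.8 -0.1] w -0.0
shift cm [-1.93 -0.04 -3.08] rotvec [ 0.     0.001 -0.001]
[[0.0, 0.99, 0.15], [-0.0, 0.15, -0.99], [-1.0, 0.0, 0.0]] [-0.21  0.74  0.26  1.75 -0.27  0.69  0.34]
```

View pics/scene6.png

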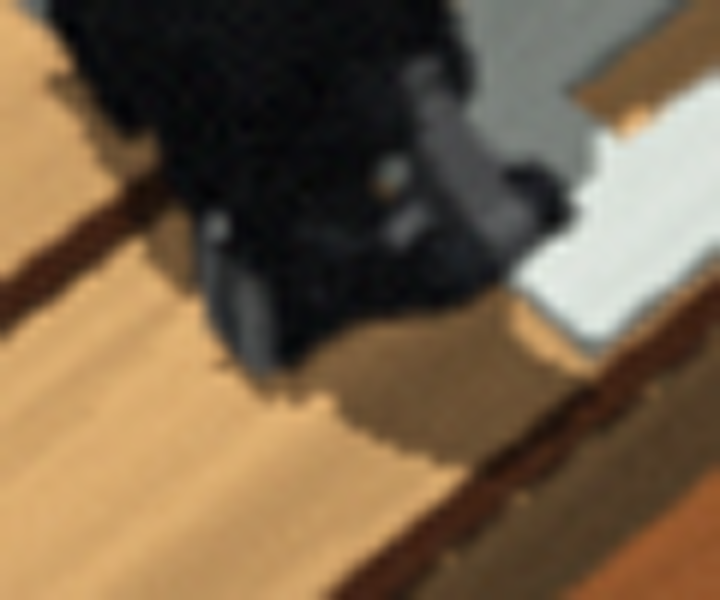

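Call:
{"api": "step_arm", "payload": {
  "targets": [
    [[0.1, 0, 0, 0, 0, 0, 0], [0.2, 0, 0, 0, 0, 0, 0], [0.3, 0, 0, 0, 0, 0, 0], [0.3, 0, 0, 0, 0, 0, 0]]
  ]
}}

```text
clock: 6.9
position: [0.6177, -0.0366, 0.0517]
tool_rot: [0.475, 1.57, -0.948]
force: [0.4, 0.6, -0.8]
grip_width: 0.0003
```

Call:
{"api": "step_arm", "payload": {
  "targets": [
    [[0.1, 0, 0, 0, 0, 0, 0], [0.2, 0, 0, 0, 0, 0, 0], [0.2, 0, 0, 0, 0, 0, 0]]
  ]
}}

```text
clock: 7.2
position: [0.6176, -0.0366, 0.0495]
tool_rot: [0.34, 1.57, -1.084]
force: [-0.1, -0.6, 0.5]
grip_width: -0.0002
```

```bash
python3 go.py .044 -.049 .074;python3 -c "
from h import *
a=eyes.grab_frame('scene')[:,:,::-1]
cv2.imwrite('pics/scene7.png',cv2.resize(a[195:245,280:340],None,fx=12,fy=12,interpolation=cv2.INTER_CUBIC))
a=eyes.grab_frame('wrist')[:,:,::-1]
cv2.imwrite('pics/wrist7.png',a)"
```

```text
clock 7.2 ledge pos mm [ 44.3 -79.8  49.5] F [-0.1 -0.6  0.5] w -0.0002
shift cm [-2.45 -0.03 -3.08] rotvec [ 0.001  0.001 -0.   ]
[[0.0, 0.99, 0.15], [-0.0, 0.15, -0.99], [-1.0, 0.0, 0.0]] [-0.21  0.75  0.25  1.75 -0.28  0.68  0.35]
```

View pics/scene7.png

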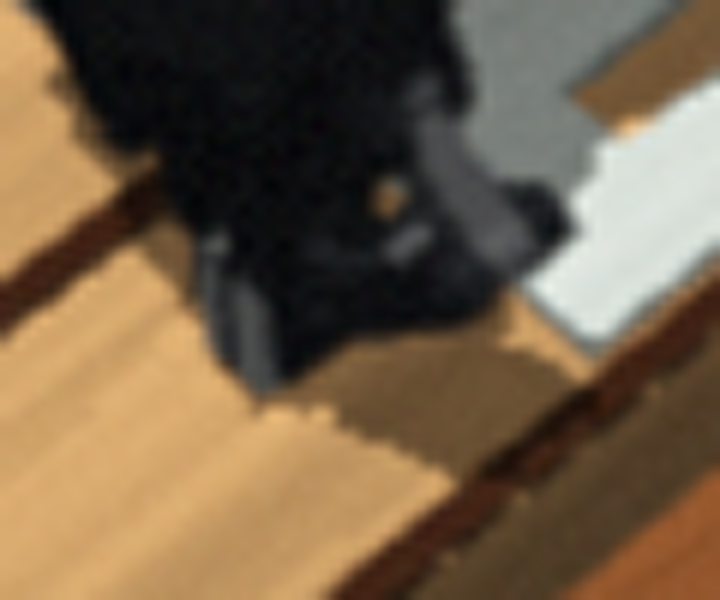

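View pics/wrist7.png

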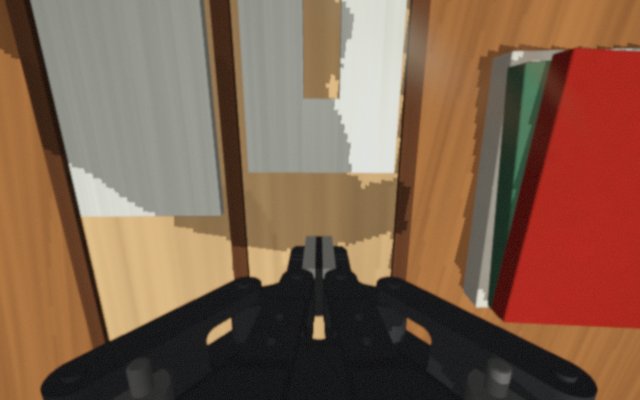

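Call:
{"api": "step_arm", "payload": {
  "targets": [
    [[0.1, 0, 0, 0, 0, 0, 0], [0.2, 0, 0, 0, 0, 0, 0], [0.3, 0, 0, 0, 0, 0, 0], [0.3, 0, 0, 0, 0, 0, 0]]
  ]
}}

```text
clock: 7.7
position: [0.6176, -0.0366, 0.0465]
tool_rot: [0.243, 1.57, -1.181]
force: [0.1, 0.3, 0.4]
grip_width: -0.0003
```

Call:
{"api": "step_arm", "payload": {
  "targets": [
    [[0.1, 0, 0, 0, 0, 0, 0], [0.2, 0, 0, 0, 0, 0, 0], [0.3, 0, 0, 0, 0, 0, 0], [0.3, 0, 0, 0, 0, 0, 0]]
  ]
}}

```text
clock: 8.1
position: [0.6175, -0.0366, 0.0433]
tool_rot: [0.024, 1.57, -1.4]
force: [0.7, -0.6, 0.1]
grip_width: -0.0002
```

```bash
python3 go.py .044 -.049 .074;python3 -c "
from h import *
a=eyes.grab_frame('scene')[:,:,::-1]
cv2.imwrite('pics/scene8.png',cv2.resize(a[195:245,280:340],None,fx=12,fy=12,interpolation=cv2.INTER_CUBIC))"
```

```text
clock 8.1 ledge pos mm [ 44.2 -79.8  43.3] F [ 0.7 -0.6  0.1] w -0.0002
shift cm [-3.07 -0.02 -3.07] rotvec [ 0.001  0.001 -0.   ]
[[0.0, 0.99, 0.15], [-0.0, 0.15, -0.99], [-1.0, 0.0, 0.0]] [-0.2   0.76  0.25  1.75 -0.28  0.67  0.35]
```

View pics/scene8.png

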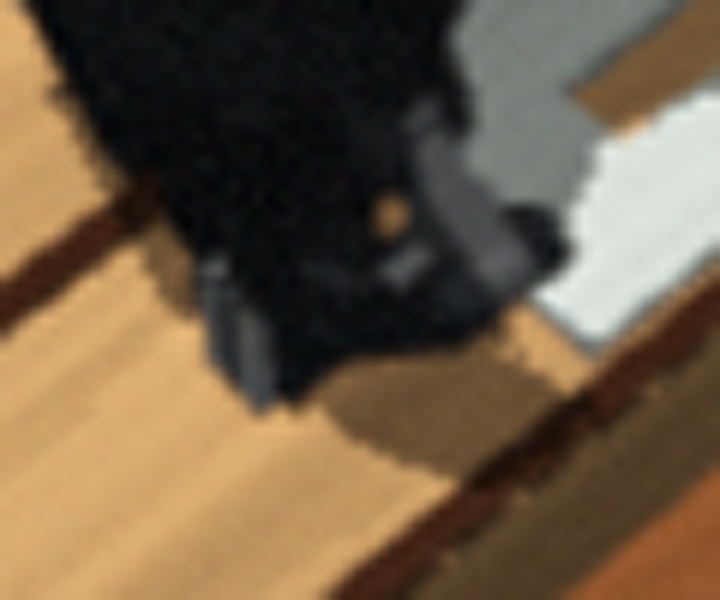

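Call:
{"api": "step_arm", "payload": {
  "targets": [
    [[0.1, 0, 0, 0, 0, 0, 0], [0.2, 0, 0, 0, 0, 0, 0], [0.3, 0, 0, 0, 0, 0, 0], [0.3, 0, 0, 0, 0, 0, 0]]
  ]
}}

```text
clock: 8.55
position: [0.6177, -0.0366, 0.0412]
tool_rot: [0.609, 1.57, -0.815]
force: [-5.5, 0.6, 16.2]
grip_width: 0.0002
```

Contact: 16 N upwards at TCP z≈0.0412, so the real tips stand about 9 mm behind the TCP rather than 22 mm ahead. I'll raise about 2 mm so the tips bear on the middle of the plate's 6 mm edge.

Call:
{"api": "step_arm", "payload": {
  "targets": [
    [[-0.1, 0, 0, 0, 0, 0, 0], [-0.2, 0, 0, 0, 0, 0, 0], [-0.2, 0, 0, 0, 0, 0, 0]]
  ]
}}

```text
clock: 8.85
position: [0.6177, -0.0366, 0.0432]
tool_rot: [0.702, 1.57, -0.721]
force: [-0.1, -1.0, 0.2]
grip_width: -0.0
```

```bash
python3 go.py .044 -.049 .0433;python3 -c "
from h import *
a=eyes.grab_frame('wrist')[:,:,::-1]
cv2.imwrite('pics/wrist9.png',a)
import m
m.plates(eyes.grab_frame('scene'),'scene',(240,140,395,265))"
```

```text
clock 8.85 ledge pos mm [ 44.4 -79.7  43.2] F [-0.1 -1.   0.2] w -0.0
shift cm [-0.01 -0.04 -3.07] rotvec [ 0.     0.001 -0.001]
[[0.0, 0.99, 0.15], [-0.0, 0.15, -0.99], [-1.0, 0.0, 0.0]] [-0.2   0.76  0.25  1.75 -0.28  0.67  0.35]
scene px [344. 200.] centre mm 604.4 64.1 size 71.7 121.1 ang 9.2
```

View pics/wrist9.png

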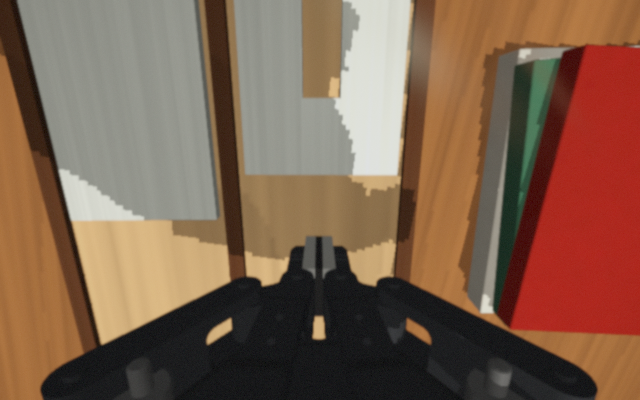

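The plate is undisturbed. Now pushing along the lane (tool −z). The first call makes contact, then I check.

Call:
{"api": "step_arm", "payload": {
  "targets": [
    [[0, 0, -1, 0, 0, 0, 0], [0, 0, -2, 0, 0, 0, 0], [0, 0, -2.6, 0, 0, 0, 0], [0, 0, -3.1, 0, 0, 0, 0], [0, 0, -3.6, 0, 0, 0, 0], [0, 0, -4.1, 0, 0, 0, 0], [0, 0, -4.6, 0, 0, 0, 0], [0, 0, -5.1, 0, 0, 0, 0]]
  ]
}}

```text
clock: 9.75
position: [0.6101, 0.0141, 0.043]
tool_rot: [0.476, 1.57, -0.948]
force: [-0.3, -1.0, -0.5]
grip_width: -0.0002
```

```bash
python3 go.py .044 .079 .0433;python3 -c "
from h import *
cv2.imwrite('pics/wrist10.png',eyes.grab_frame('wrist')[:,:,::-1])
a=eyes.grab_frame('scene')
cv2.imwrite('pics/scene10.png',cv2.resize(a[130:280,225:405,::-1],None,fx=4,fy=4,interpolation=cv2.INTER_CUBIC))"
```

```text
clock 9.75 ledge pos mm [ 44.3 -28.5  43. ] F [-0.3 -1.  -0.5] w -0.0002
shift cm [ -0.03  -0.03 -10.75] rotvec [ 0.     0.001 -0.   ]
[[0.0, 0.99, 0.15], [-0.0, 0.15, -0.99], [-1.0, 0.0, 0.0]] [-0.29  0.75  0.26  1.77 -0.29  0.65  0.27]
```

View pics/wrist10.png

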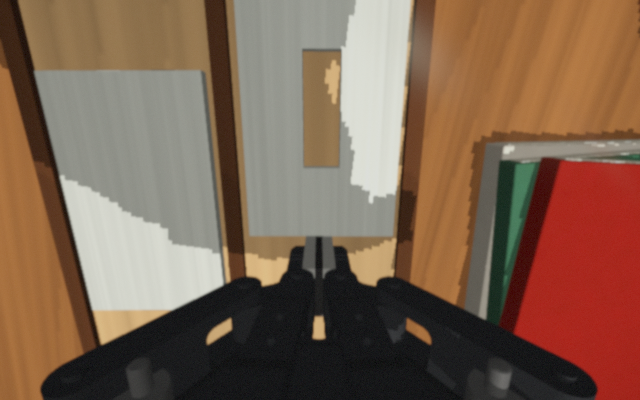

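View pics/scene10.png

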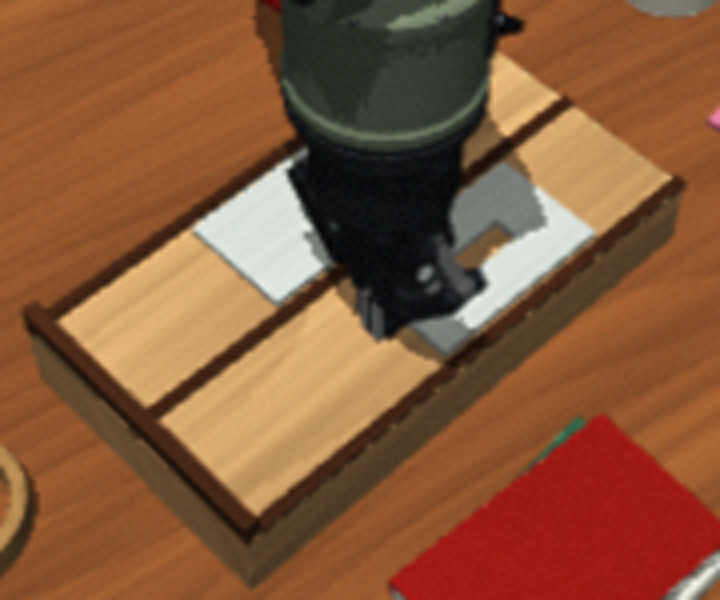

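Pushing works: the plate moved about 20 mm, is still square, and its rear edge sits at the tips (wrist row 236). Continuing by 9.5 cm.

Call:
{"api": "step_arm", "payload": {
  "targets": [
    [[0, 0, -1, 0, 0, 0, 0], [0, 0, -2, 0, 0, 0, 0], [0, 0, -3, 0, 0, 0, 0], [0, 0, -4, 0, 0, 0, 0], [0, 0, -5, 0, 0, 0, 0], [0, 0, -6, 0, 0, 0, 0], [0, 0, -7, 0, 0, 0, 0], [0, 0, -8, 0, 0, 0, 0], [0, 0, -8.8, 0, 0, 0, 0], [0, 0, -9.3, 0, 0, 0, 0]]
  ]
}}

```text
clock: 10.85
position: [0.5962, 0.1078, 0.043]
tool_rot: [1.249, 1.571, -0.173]
force: [0.9, -1.9, 0.2]
grip_width: -0.0
```

```bash
python3 go.py .044 .079 .0433;python3 -c "
from h import *
cv2.imwrite('pics/wrist11.png',eyes.grab_frame('wrist')[:,:,::-1])
a=eyes.grab_frame('scene')
cv2.imwrite('pics/scene11.png',a[:,:,::-1]);cv2.imwrite('pics/scene11c.png',cv2.resize(a[110:270,235:425,::-1],None,fx=4,fy=4,interpolation=cv2.INTER_CUBIC))"
```

```text
clock 10.85 ledge pos mm [44.2 66.2 43. ] F [ 0.9 -1.9  0.2] w -0.0
shift cm [-0.03 -0.02 -1.28] rotvec [ 0.002  0.    -0.   ]
[[0.0, 0.99, 0.15], [-0.0, 0.15, -0.99], [-1.0, 0.0, 0.0]] [-0.46  0.75  0.27  1.79 -0.3   0.65  0.13]
```

View pics/wrist11.png

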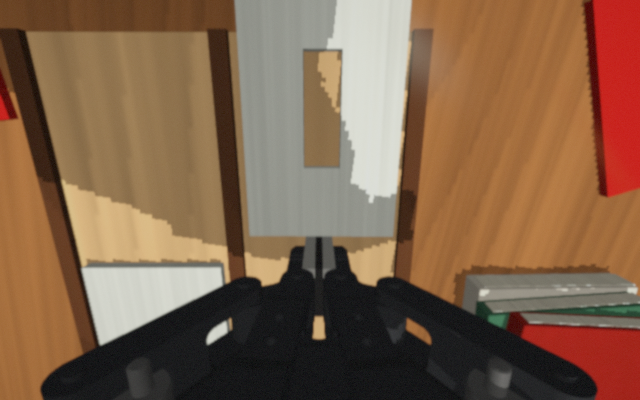

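View pics/scene11c.png

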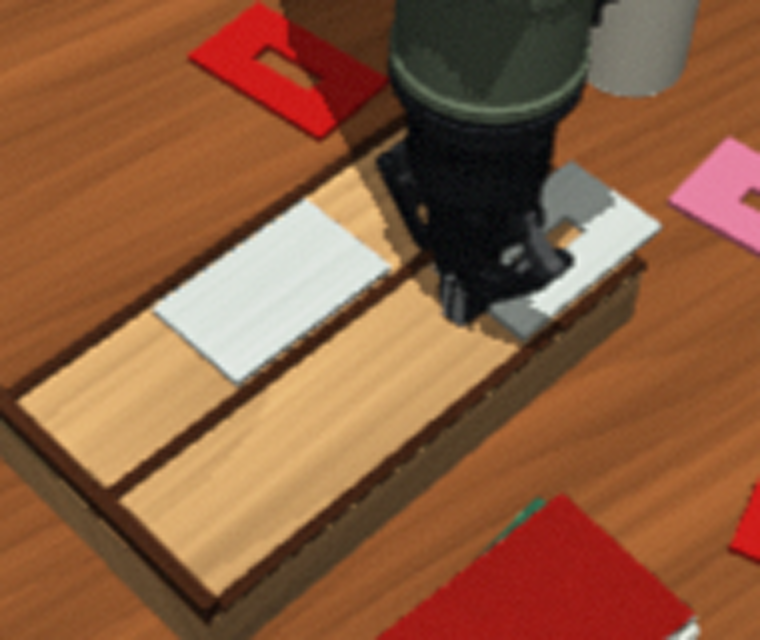

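Run:
```python
from h import *
from go import O,X,Y
p=cast("scene",(np.array([(518,341),(660,228),(575,165)],float)+.5)/4-.5+[235,110],.056)
for q in p: print(((q-O)@X*1e3).round(1),((q-O)@Y*1e3).round(1))
s=bot.observe();print(s['position'])
from scipy.spatial.transform import Rotation as R
T=np.eye(4);T[:3,:3]=R.from_euler('xyz',s['tool_rot']).as_matrix();T[:3,3]=s['position'];T=T@np.array(eyes.get_calibration('wrist')['hand_eye'])
for uv,z in(((249,236),.056),((394,236),.056),((303,167),.056),((342,50),.056),((120,31),.05),((222,31),.054),((425,31),.054)):
  q=cast('wrist',[uv],z,T)[0];print(uv,((q-O)@X*1e3).round(1),((q-O)@Y*1e3).round(1))
```

```text
81.0 72.6
82.0 195.1
13.7 196.7
[0.59620134 0.10764771 0.04289316]
(249, 236) 9.4 77.4
(394, 236) 82.1 77.5
(303, 167) 36.9 112.3
(342, 50) 54.0 162.2
(120, 31) -42.1 170.6
(222, 31) 3.3 169.8
(425, 31) 89.1 170.0
```

The cameras agree: the wrist view puts the slot centre at y=137.3 and the rear edge at 77.4, with the open end at 170. The scene view puts the front edge at about 196. It needs 13 mm more.

Call:
{"api": "step_arm", "payload": {
  "targets": [
    [[0, 0, -0.4, 0, 0, 0, 0], [0, 0, -0.8, 0, 0, 0, 0], [0, 0, -1.1, 0, 0, 0, 0], [0, 0, -1.3, 0, 0, 0, 0], [0, 0, -1.3, 0, 0, 0, 0]]
  ]
}}

```text
clock: 11.45
position: [0.5942, 0.1209, 0.0429]
tool_rot: [2.495, 1.571, 1.073]
force: [0.6, 0.7, -0.4]
grip_width: -0.0001
```

Call:
{"api": "step_arm", "payload": {
  "targets": [
    [[0, 0, 0.5, 0, 0, 0, 0], [0, 0, 1.5, 0, 0, 0, 0], [0, 0, 2.5, 0, 0, 0, 0], [-2, 0, 3, 0, 0, 0, 0], [-6, 0, 3, 0, 0, 0, 0], [-10, 0, 3, 0, 0, 0, 0], [-14, 0, 3, 0, 0, 0, 0], [-14.5, 0, 3, 0, 0, 0, 0], [-14.5, 0, 3, 0, 0, 0, 0]]
  ]
}}

```text
clock: 12.35
position: [0.5992, 0.0904, 0.189]
tool_rot: [1.792, 1.568, 0.369]
force: [-0.6, -0.2, -0.5]
grip_width: 0.0001
```

```bash
python3 go.py .044 .0 .19;python3 -c "
from h import *
cv2.imwrite('pics/wrist12.png',eyes.grab_frame('wrist')[:,:,::-1])
a=eyes.grab_frame('scene')
cv2.imwrite('pics/scene12.png',a[:,:,::-1]);cv2.imwrite('pics/scene12c.png',cv2.resize(a[110:270,235:425,::-1],None,fx=4,fy=4,interpolation=cv2.INTER_CUBIC))"
```

```text
clock 12.35 ledge pos mm [ 44.7  48.6 189. ] F [-0.6 -0.2 -0.5] w 0.0001
shift cm [-0.11 -0.08  4.86] rotvec [ 0.002 -0.001 -0.002]
[[0.0, 0.99, 0.15], [0.0, 0.15, -0.99], [-1.0, 0.0, -0.0]] [-0.49  0.55  0.35  1.7  -0.23  0.93  0.1 ]
```

View pics/wrist12.png

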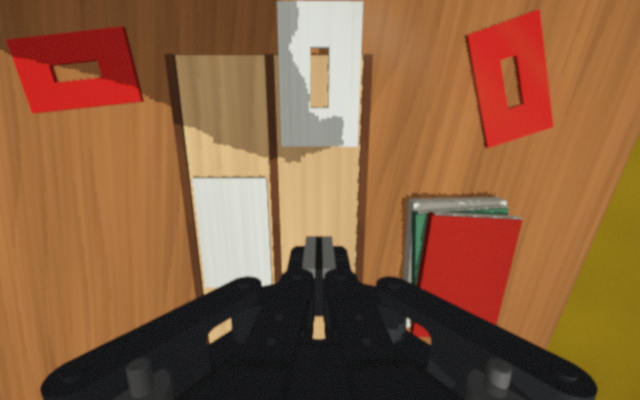

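View pics/scene12.png

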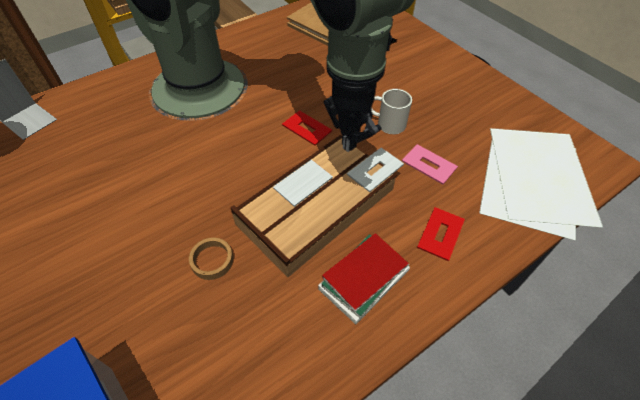

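Run:
```python
from h import *
from go import O,X,Y
from scipy.spatial.transform import Rotation as R
s=bot.observe()
T=np.eye(4);T[:3,:3]=R.from_euler('xyz',s['tool_rot']).as_matrix();T[:3,3]=s['position'];T=T@np.array(eyes.get_calibration('wrist')['hand_eye'])
for uv,z in(((280,147),.056),((359,146),.056),((278,1),.056),((363,1),.056),((320,108),.056),((320,47),.056),((225,55),.05),((194,178),.056),((266,178),.056)):
  q=cast('wrist',[uv],z,T)[0];print(uv,((q-O)@X*1e3).round(1),((q-O)@Y*1e3).round(1))
```

```text
(280, 147) 7.5 90.5
(359, 146) 81.8 91.6
(278, 1) 9.9 210.4
(363, 1) 80.5 210.6
(320, 108) 45.0 125.6
(320, 47) 44.9 175.9
(225, 55) -39.3 170.5
(194, 178) -76.7 60.7
(266, 178) -7.0 60.8
```

Call:
{"api": "step_arm", "payload": {
  "targets": [
    [[0, 0, 4, 0, 0, 0, 0], [0, 0, 8, 0, 0, 0, 0], [0, -2, 12, 0, 0, 0, 0], [0, -4, 16, 0, 0, 0, 0], [0, -6, 20, 0, 0, 0, 0], [0, -8, 24, 0, 0, 0, 0], [0, -8, 26, 0, 0, 0, 0], [0, -8, 26, 0, 0, 0, 0]]
  ]
}}

```text
clock: 13.25
position: [0.5563, -0.182, 0.1857]
tool_rot: [-1.385, 1.568, -2.812]
force: [0.1, 1.2, -0.0]
grip_width: -0.0001
```

Run:
```python
from h import *
from go import O,X,Y
import m
a=eyes.grab_frame('scene');m.plates(a,'scene',(240,140,402,265));cv2.imwrite('pics/scene13.png',a[:,:,::-1])
t=eyes.grab_frame('top');m.plates(t,'top',(225,150,395,240));cv2.imwrite('pics/top13.png',t[:,:,::-1])
print(O+.044*X+.15*Y)
```

```text
scene px [303. 182.] centre mm 519.7 28.1 size 73.4 120.6 ang 8.5
scene px [375. 168.] centre mm 585.0 190.9 size 73.2 120.5 ang 8.2
top px [337. 208.] centre mm 519.7 29.5 size 72.9 120.7 ang 8.8
top px [272. 186.] centre mm 584.7 192.0 size 73.1 121.0 ang 8.1
[0.58374964 0.19064221 0.        ]
```

View pics/scene13.png

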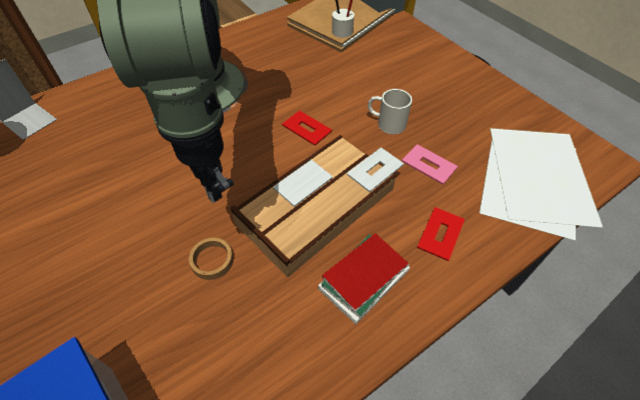

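View pics/top13.png

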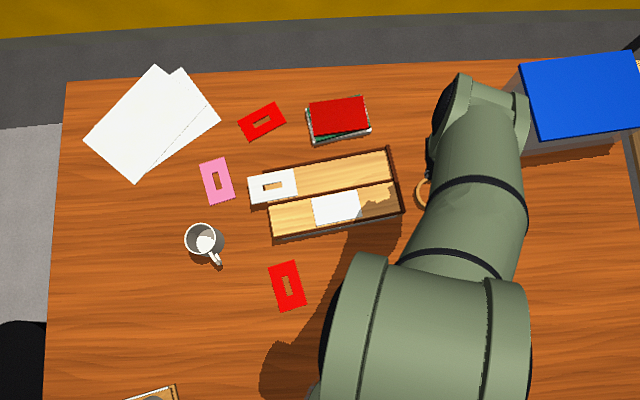

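Both views show the slotted plate flat at ledge y≈150–151 mm (top (272,186), scene (375,168)). The plain plate and the other objects are in place and the arm is clear, so I'm handing in.

```bash
python3 -c "
from workcell import bot
print(bot.observe()['qd'].round(3)); print(bot.job_done())"
```

```text
[-0.028 -0.008 -0.008 -0.001 -0.002  0.002 -0.004]
the job is handed in; nothing more can be done
None
```

I pushed the slotted aluminium plate about 128 mm along the far lane with the shut fingertips, then backed the arm off and handed the job in at about 13.4 s.

**Last checks:**
- **Slotted plate:** its centre is at y ≈ 150–151 mm in the ledge's frame, from the scene, top and wrist cameras. That leaves about 40 mm sticking out past the open end. It is turned under 0.5° from the lane and looks flat.
- **Plain plate:** it measures within 0.5 mm of where it started.
- **Mug, books, tape roll and look-alikes:** in the last pictures they look unmoved, but I judged this by eye and did not measure it. The arm hides most of the tape roll in the last top view, but it shows clear and in place in the scene view.

**One disagreement:** the fingertips touched the lane with the TCP at z ≈ 0.041 m. So the shut tips stand about 9 mm behind the TCP, not 22 mm ahead as `bot.tcp_to_tips` says. I found the height by touch (about 16 N on the bare lane), then raised about 2 mm before pushing.

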